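# Shut the chocolate melter and turn its thermostat up to the melting setting

### The arm

A 6-joint arm with a two-finger parallel gripper is mounted at the origin on a cart in front of the work surface, level with it; the furniture and walls round the work are solid. World frame = base frame: x ahead of the robot, y to its left, z up, the work surface at z = 0. Lengths are in mm, angles in rad, forces in N, time in s.
With the tool pointing down it reaches from about 350 to 775 mm from the base axis. Payload 7.3 kg.
Tool frame: the origin (TCP) lies midway between the tips of the shut fingers; the grasp point (between the pads) lies 19 mm behind it (bot.grasp_offset is the distance from the TCP to the grasp point, in mm); z points along the fingers, y is the line along which they close (so a half turn about z gives the same grasp; the last joint's range is limited). The gripper opens to 92 mm and grips with 3 to 60 N. Pads are 19 mm wide; open, the fingers measure 130 mm over their backs; the gripper's body (75 mm by 190 mm) begins 47 mm behind the grasp point.
Start: joints at [0.954, 0.342, 1.524, -0, 1.275, -0.146], TCP at [238.129, 467.91, 226.741] pointing down, gripper open.
Joint ranges: [-2.53, 2.53], [-0.77, 2.02], [0.04, 2.7], [-1, 4.14], [0.28, 2.66], [-3.11, 3.11]. Speed limits (rad/s): [2.57, 2.57, 3.14, 3.14, 3.14, 3.14].

### API

Orientations are given as a unit quaternion [w, x, y, z].
In Python, from bench import bot gives the robot as it stands.
- The arm moves only by the tool arm_command, never from a script. Its argument "increments" is a list of rows, each an object with "twist": the turn, a rotation vector about the tool's x, y, z each as a share of 180 degrees, from -1 to 1, a list of three; "dp": the shift along the tool's x, y, z each as a share of 800 mm, from -1 to 1, a list of three; "gripper": the finger opening in mm, from 0 to 91.8. A call has 1 to 10 rows; each row is the pose to reach, as a shift and turn from the pose commanded when the call began, along the tool's axes at that moment, turning the shorter way round; what a row does not reach only later rows make up. A row lasts 1/10 s, in which the tool goes at most 50 mm and 8.59 degrees, less where a joint would pass 70% of its speed; a pose out of reach is approached as far as the arm can. A call with a number of a shift or a turn outside -1 to 1 is refused whole. A call with a gripper value outside its range is refused whole. The fingers move at their own pace and stop on an object; "force" is the grip in N (left out, the last holds). Time passes only in rows, so rows that repeat a pose let the fingers close. It gives the time, the measured TCP pose, the force, the opening and the grip force at its end, in the units of the state.
- bot.get_state(): the state, without advancing time (a new reading comes with each control period).
- bot.grab_frame(name): name is "scene" or "top" or "wrist"; returns the picture (480x640x3 uint8, red, green, blue); there is no depth.
- bot.camera_params(name): a dict with "fovy" (degrees; the focal length in pixels is half the picture's height over the tangent of half this angle, whatever the lens; pixels are square), "cx", "cy" (the principal point, pixels), "pose" (4x4, takes a point from camera to world coordinates); the wrist camera has in their place "T_tool_cam" (4x4, takes a point from camera to tool coordinates, whose origin is the TCP and whose axes are the flange's). Camera axes: x right, y up, looking along -z (the intrinsics and any distortion apply to the point x, -y, -z); pixel columns grow to the right and rows downward; lengths in mm; the calibration is good to about 2 mm. The wrist camera is an equidistant fisheye: a pixel r from the principal point sees the ray r / f radians off the axis. A picture is of the moment at which its call begins: read the wrist's pose just before it. camera_params takes no time and is no camera call.
- bot.sign_off(): hands the job in; it is judged then, once.
The state is a dict: "time_s": time; "q": joint angles; "dq": joint speeds; "joint_torque": joint torques, N m; "position": TCP position; "ee_rot": TCP orientation; "wrist_force": force on the tool from outside, world axes, zero at the start; "ft_torque": the same for the moment, N m; "width": finger opening in mm; "finger_force": force on a finger pad.
Only numpy, scipy, OpenCV 4.12 (cv2) and the standard library are available. Lean on these libraries where they do the work, as an engineer would, in place of code of your own. Each camera call takes 0.05 s, during which the arm holds its last target. There are 200 camera calls.

### The job

Get the chocolate melter on the counter melting: push its raised lid down until it lies fully shut on the tank, and with a fingertip pressed on the face of the thermostat dial turn it clockwise, click by click, until it rests in the click at the three-dot mark, never going past it to four dots. Everything is done by pushing and dragging with the fingers: do not raise the lid any further, and do not pick up or shift the other things on the counter.

Things in the scene. Friction and masses are not known exactly. Their poses are not given: they have to be found in the camera images.
- melter: chocolate melter, fixed on the counter: steel tank (140 mm deep, 172 wide, rim 115 high) at its right, joined to a lower black console (138 deep, 116 wide, flat top 82 high) at its left. Origin: centre of the underside. Own x to its back, away from the operator, y to its left, z up; tank's middle at y -59 mm, console's at y +87 mm. Stands turned up to 0.2 rad
- lid (a joint): opening angle of the flat steel lid, rad: 0 shut, grows as the front edge rises, at most 1.25; starts at 0.5 to 0.9. A stiff friction hinge (0.4 N m) holds it wherever it is left; 3 to 5 N down on its upper face moves it. The plate, 174 mm wide, reaches 144 mm forward from the hinge axis, its black finger lip 168 mm; shut, its upper face lies 8.5 mm above that axis
- lid_hinge (a point): middle of the lid's hinge axis, at the back of the tank's rim, 118 mm above the counter. The axis is level and runs along the melter's y
- lid_push (a point): point on the lid's upper, outer face, midway between its sides and 80 mm from the hinge axis: a good place to push. It moves with the lid; with the lid shut it lies 126.5 mm above the counter
- dial (a joint): angle of the thermostat dial, rad, growing clockwise seen from above (hotter). It clicks into four detents: 0 at one dot, 0.70 at two dots, 1.40 at three, 2.10 at four (stops 0.12 beyond the first and last). Let go, it is pulled into the nearest; the crest between two lies midway and takes 0.03 N m to pass. Starts in the one-dot or two-dot detent
- dial_center (a point): centre of the dial's flat upper face, 101.5 mm above the counter: aluminium disc 84 mm across, 15 high, level, axis upright. Its ribs and black line are too low to push on; a fingertip pressed on the face 20 to 35 mm from the centre drags it round by friction. Under the finger it sinks up to 3 mm on a spring (1 N, then 2.2 N per mm), then is solid; let go, it rises
- dial_pointer (a point): outer end of the black pointer line on the dial's upper face, 41 mm from the dial's axis; it turns with the dial and points at the mark that is set
- mark_3 (a point): middle of the row of three white dots on the console top beside the dial, 57 mm from its axis, 82 mm above the counter. Rows of 1, 2, 3 and 4 dots (5 mm each) lie on the far side of the dial, growing clockwise; seen from its axis this one lies 0.35 rad clockwise of the melter's own x
- stick_cup_1: clear cup of dark candy sticks, 79 x 76 x 135 mm, left of the console; origin at the centre of its underside. Leave it alone
- sweet_jar_0: clear jar of sweets with a white lid, 64 mm across, 100 mm tall, right of the tank; origin at the centre of its underside. Leave it alone
- mint_tin_1: pink flat mint tin, 60 x 90 x 22 mm, right of the tank; origin at the centre of its underside. Leave it alone
- carton_green: open green carton of bars, 95 x 110 x 60 mm, at the right of the counter; origin at the centre of its underside. Leave it alone
- carton_blue: open blue carton of bars, 100 x 120 x 64 mm, behind, beside the till; origin at the centre of its underside. Leave it alone
- stapler: red desk stapler, 34 x 131 x 45 mm, at the left of the counter; origin at the centre of its underside. Leave it alone
- marker_a: white felt marker, 17 x 135 x 16 mm, lying at the left of the counter; origin at the centre of its underside. Leave it alone

How it is judged:
By the outcome, as a careful person would: the job done as asked, in the order asked, and still so for the second after the job is handed in, with the robot touching nothing.
It also fails if it takes over 54 s, if anything falls off the work surface, if the arm or the gripper's body presses on something with over 40 N, if the wrist force passes 120 N, or if a joint passes its speed limit or range.

## Working session

There is one attempt and no reset: what is moved stays moved. The work goes in short steps, Python scripts to look and compute and a tool call to move; the robot and the scene stay as the last step left them, time stands still between calls to the robot, and variables do not carry over. Pictures are saved under pics/ and viewed, at most 10 in all, crops included, and the job is handed in when it is done.

Besides the shell and the picture viewer there is one more tool, called after "Call:" by a JSON object that holds its "name" and its "arguments". arm_command: Moves the arm, as the interface text tells. Shift numbers are shares of 800 mm and turn numbers shares of 180 degrees, none past 1 either way. Its arguments: {"type":"object","properties":{"increments":{"type":"array","items":{"type":"object","properties":{"twist":{"type":"array","items":{"type":"number","minimum":-1,"maximum":1}},"dp":{"type":"array","items":{"type":"number","minimum":-1,"maximum":1}},"gripper":{"type":"number"}}}},"force":{"type":"number"}},"required":["increments"]}

```bash
mkdir -p pics; python3 - <<'E'
from bench import bot
import cv2
s=bot.get_state();print({k:s[k] for k in('time_s','position','ee_rot','wrist_force','width')})
for n in('scene','top'):
    cv2.imwrite(f'pics/{n}0.png',bot.grab_frame(n)[:,:,::-1]);print(n,bot.camera_params(n))
print(bot.camera_params('wrist'))
E
```

```text
{'time_s': 0.0, 'position': array([237.8796347 , 467.53948789, 226.04784291]), 'ee_rot': array([-2.74948531e-04,  2.33212582e-01,  9.72425458e-01, -7.37789358e-04]), 'wrist_force': array([-0.34384109,  0.03012753, -0.10340908]), 'width': 91.70746195197535}
scene {'fovy': 42.746295069065695, 'cx': 324.51294039563476, 'cy': 239.63317257793958, 'pose': array([[-5.23586622e-01,  6.45458824e-01, -5.56093477e-01,
        -5.15396032e+02],
       [-8.51964028e-01, -3.93766436e-01,  3.45116341e-01,
         6.26837436e+02],
       [ 3.78744106e-03,  6.54469938e-01,  7.56078538e-01,
         1.54508340e+03],
       [ 0.00000000e+00,  0.00000000e+00,  0.00000000e+00,
         1.00000000e+00]])}
top {'fovy': 48.215915898128856, 'cx': 322.7319551431928, 'cy': 244.23556875831406, 'pose': array([[ 4.30983145e-01,  8.05238569e-01, -4.07239950e-01,
        -1.41937527e+02],
       [-9.02359952e-01,  3.84702319e-01, -1.94295245e-01,
        -3.45230913e+02],
       [ 2.12127786e-04,  4.51214997e-01,  8.92415252e-01,
         1.60688403e+03],
       [ 0.00000000e+00,  0.00000000e+00,  0.00000000e+00,
         1.00000000e+00]])}
{'fovy': 65.70646984690485, 'cx': 320.890265990262, 'cy': 240.37578009655437, 'T_tool_cam': array([[-7.24548621e-04,  9.57753118e-01,  2.87590750e-01,
         7.83293824e+01],
       [ 9.99999622e-01,  5.55481100e-04,  6.69474217e-04,
         1.01275836e+00],
       [ 4.81439793e-04,  2.87591126e-01, -9.57753158e-01,
        -1.58767587e+02],
       [ 0.00000000e+00,  0.00000000e+00,  0.00000000e+00,
         1.00000000e+00]])}
```

View pics/scene0.png

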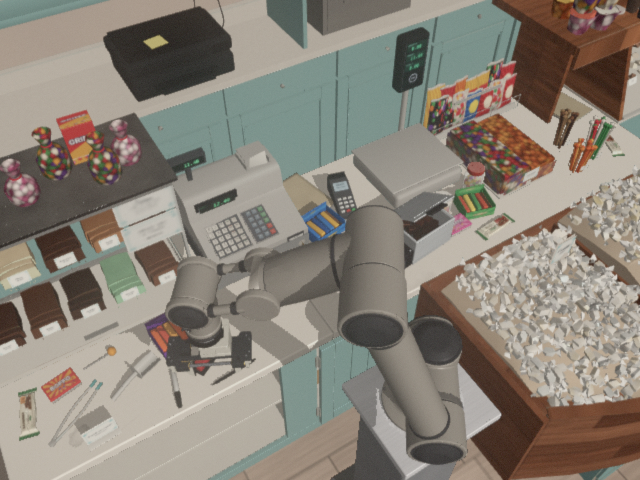

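View pics/top0.png

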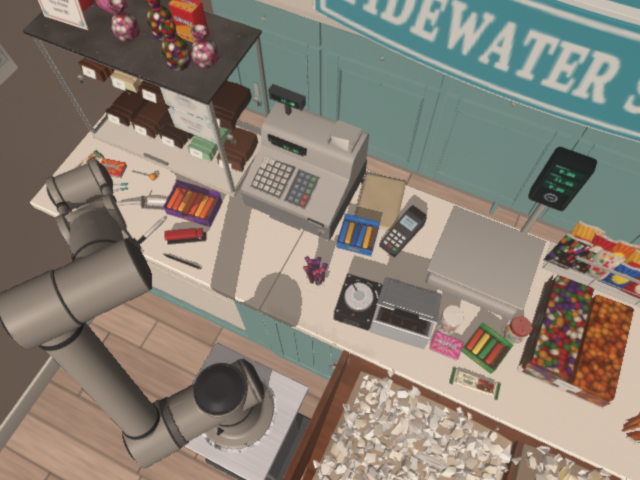

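The top view shows the melter with its dial near (358,295) and the raised lid near (412,300). The candy cup is at (316,268), left of the console. I'll zoom in for detail.

```bash
cat > h.py <<'E'
from bench import bot
import numpy as np, cv2
from scipy.spatial.transform import Rotation as R
def ray(n,u,v,st=None):
    c=bot.camera_params(n); f=240/np.tan(np.radians(c['fovy'])/2)
    a,b=(u-c['cx'])/f,(v-c['cy'])/f
    if n=='wrist':
        r=np.hypot(a,b); k=np.sin(r)/max(r,1e-9); d=np.array([a*k,-b*k,-np.cos(r)])
        T=np.eye(4);q=st['ee_rot'];T[:3,:3]=R.from_quat(np.roll(q,-1)).as_matrix();T[:3,3]=st['position']
        P=T@c['T_tool_cam']
    else: d=np.array([a,-b,-1.]);P=c['pose']
    return P[:3,3],P[:3,:3]@d
def onz(n,u,v,z,st=None):
    o,d=ray(n,u,v,st);return o+d*(z-o[2])/d[2]
def proj(n,p,st=None):
    c=bot.camera_params(n); f=240/np.tan(np.radians(c['fovy'])/2)
    if n=='wrist':
        T=np.eye(4);q=st['ee_rot'];T[:3,:3]=R.from_quat(np.roll(q,-1)).as_matrix();T[:3,3]=st['position'];P=T@c['T_tool_cam']
    else:P=c['pose']
    x=P[:3,:3].T@(np.asarray(p)-P[:3,3]);a,b,w=x[0],-x[1],-x[2]
    r=np.hypot(a,b);k=np.arctan2(r,w)/r if n=='wrist' else 1/w
    return c['cx']+f*a*k,c['cy']+f*b*k
E
python3 - <<'E'
from h import *
im=cv2.imread('pics/top0.png');cv2.imwrite('pics/c1.png',cv2.resize(im[235:375,300:500],None,fx=4,fy=4,interpolation=cv2.INTER_CUBIC))
print(onz('top',358,295,101.5))
E
```

```text
[ 436.58254096 -186.58920564  101.5       ]
```

View pics/c1.png

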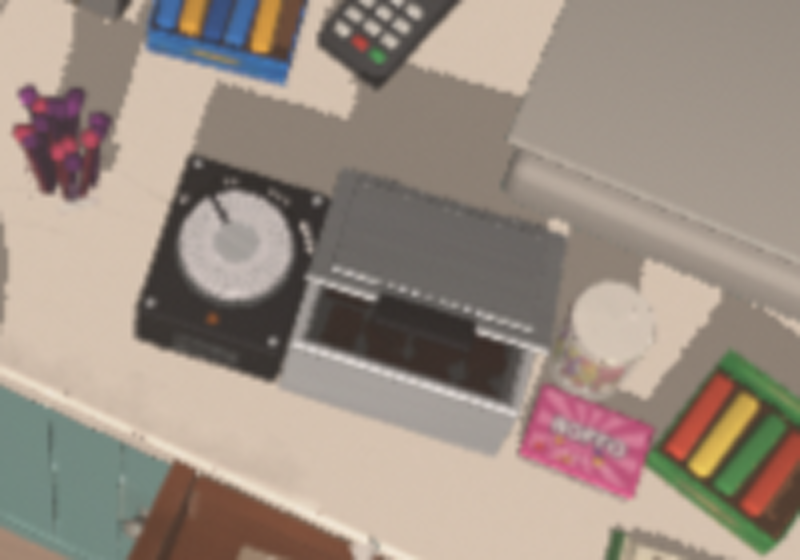

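The crop shows the console corner screws at crop (198,163), (320,200), (150,302) and (272,342), and the dial face centred near (236,247). The pointer tip is near (208,194). The dot rows are at (182,200), (230,182), (278,193) and (307,237). The lid is raised, with its lip near (425,315).

```bash
python3 - <<'E'
from h import *
w=lambda x,y,z:onz('top',300+x/4,235+y/4,z)
sc=[w(*p,82)[:2] for p in [(198,163),(320,200),(150,302),(272,342)]]
print('screws',np.round(sc,1))
for a,b in((0,1),(2,3)): d=sc[a]-sc[b];print('yaw y',np.arctan2(d[1],d[0])-np.pi/2)
for a,b in((0,2),(1,3)): d=sc[a]-sc[b];print('yaw x',np.arctan2(d[1],d[0]))
print('mean',np.mean(sc,axis=0))
im=cv2.imread('pics/top0.png');hsv=cv2.cvtColor(im,cv2.COLOR_BGR2HSV)
m=((hsv[:,:,2]>110)&(hsv[:,:,1]<60)).astype(np.uint8);r=np.zeros_like(m);cv2.circle(r,(359,297),17,1,-1);m&=r
n,l,s,c=cv2.connectedComponentsWithStats(m);i=1+np.argmax(s[1:,4]);cn=max(cv2.findContours((l==i).astype(np.uint8),0,1)[0],key=cv2.contourArea)
e=cv2.fitEllipse(cv2.convexHull(cn));print(e,s[i]);c=onz('top',*e[0],101.5);print('dial',c)
p=w(208,194,101.5);print('ptr',p,p-c,np.arctan2(*(p-c)[1::-1]))
for q in [(182,200),(230,182),(278,193),(307,237)]:
    d=w(*q,82)-c;print(np.arctan2(d[1],d[0]),np.hypot(*d[:2]))
E
```

```text
screws [[ 491.  -135.1]
 [ 503.2 -232.2]
 [ 372.1 -149.2]
 [ 382.7 -244.1]]
yaw y 0.12466221069423389
yaw y 0.11139754011746583
yaw x 0.11798582790686639
yaw x 0.09875965415304495
mean [ 437.25805973 -190.12739441]
((358.3355712890625, 296.0606994628906), (27.776628494262695, 28.40141487121582), 114.24746704101562) [345 282  28  28 621]
dial [ 433.90348064 -188.87212416  101.5       ]
ptr [ 462.87243395 -155.09182163  101.5       ] [28.9689533  33.78030253  0.        ] 0.8619242250769905
1.1451701581315537 57.31937940483502
0.4396817965573993 58.819234793834504
-0.19413239995200293 61.905900869324306
-0.8950577752145182 59.15134401273485
```

Call:
{"name": "arm_command", "arguments": {"increments": [{"dp":[-0.05,-0.04,-0.13],"twist":[0,0,0],"gripper":0},{"dp":[-0.361,-0.262,-0.13],"twist":[0,0,-0.187]},{"dp":[-0.361,-0.262,-0.13],"twist":[0,0,-0.187]},{"dp":[-0.361,-0.262,-0.13],"twist":[0,0,-0.187]},{"dp":[-0.361,-0.262,-0.13],"twist":[0,0,-0.187]},{"dp":[-0.361,-0.262,-0.13],"twist":[0,0,-0.187]},{"dp":[-0.361,-0.262,-0.13],"twist":[0,0,-0.187]},{"dp":[-0.361,-0.262,-0.13],"twist":[0,0,-0.187]},{"dp":[-0.361,-0.262,-0.13],"twist":[0,0,-0.187]},{"dp":[-0.361,-0.262,-0.13],"twist":[0,0,-0.187]}]}}

```text
invalid input
```

Call:
{"name": "arm_command", "arguments": {"increments": [{"dp":[-0.05,-0.04,-0.13],"twist":[0,0,0],"gripper":0},{"dp":[-0.361,-0.262,-0.13],"twist":[0,0,-0.187],"gripper":0},{"dp":[-0.361,-0.262,-0.13],"twist":[0,0,-0.187],"gripper":0},{"dp":[-0.361,-0.262,-0.13],"twist":[0,0,-0.187],"gripper":0},{"dp":[-0.361,-0.262,-0.13],"twist":[0,0,-0.187],"gripper":0},{"dp":[-0.361,-0.262,-0.13],"twist":[0,0,-0.187],"gripper":0},{"dp":[-0.361,-0.262,-0.13],"twist":[0,0,-0.187],"gripper":0},{"dp":[-0.361,-0.262,-0.13],"twist":[0,0,-0.187],"gripper":0},{"dp":[-0.361,-0.262,-0.13],"twist":[0,0,-0.187],"gripper":0},{"dp":[-0.361,-0.262,-0.13],"twist":[0,0,-0.187],"gripper":0}]}}

```text
time_s: 1.1
position: [401.3, 148.2, 330.7]
ee_rot: [0.0, -0.056, 0.998, -0.0]
wrist_force: [-0.0, -0.2, 0.8]
width: 16.3
finger_force: 0.0
```

Call:
{"name": "arm_command", "arguments": {"increments": [{"dp":[0.02,-0.51,0],"twist":[0,0,0],"gripper":0},{"dp":[0.02,-0.51,0],"twist":[0,0,0],"gripper":0},{"dp":[0.02,-0.51,0],"twist":[0,0,0],"gripper":0},{"dp":[0.02,-0.51,0],"twist":[0,0,0],"gripper":0},{"dp":[0.02,-0.51,0],"twist":[0,0,0],"gripper":0},{"dp":[0.02,-0.51,0],"twist":[0,0,0],"gripper":0},{"dp":[0.02,-0.51,0],"twist":[0,0,0],"gripper":0},{"dp":[0.02,-0.51,0],"twist":[0,0,0],"gripper":0},{"dp":[0.02,-0.51,0],"twist":[0,0,0],"gripper":0},{"dp":[0.02,-0.51,0],"twist":[0,0,0],"gripper":0}]}}

```text
time_s: 2.1
position: [432.2, -257.0, 329.6]
ee_rot: [-0.001, -0.058, 0.998, 0.001]
wrist_force: [-0.1, 0.5, -0.5]
width: 0.5
finger_force: 0.0
```

```bash
python3 - <<'E'
from h import *
import pickle
s=bot.get_state();print(s['position'],s['ee_rot'],s['width']);pickle.dump(s,open('s1.pkl','wb'))
cv2.imwrite('pics/w1.png',bot.grab_frame('wrist')[:,:,::-1])
E
```

```text
[ 432.18254108 -257.01511     329.56297547] [-6.67435205e-04 -5.76045772e-02  9.98338741e-01  1.01308845e-03] 0.5396174340586407
```

View pics/w1.png

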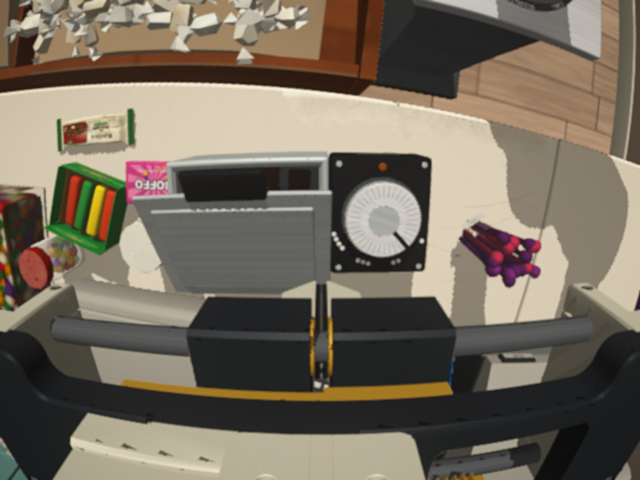

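The wrist view shows the dial face centred near (383,218), with the pointer tip near (413,249). The console screws are at (339,163), (424,164), (339,267) and (423,268). The lid's front plate edge runs from (138,197) to (330,192), and its hinge edge from (172,292) to (320,290).

```bash
python3 - <<'E'
from h import *
import pickle
s=pickle.load(open('s1.pkl','rb'))
w=lambda x,y,z:onz('wrist',x,y,z,s)
sc=np.array([w(*p,82)[:2] for p in [(424,164),(339,163),(423,268),(339,267)]])
print(np.round(sc,1),sc.mean(0))
for a,b in((0,1),(2,3)): d=sc[a]-sc[b];print('yaw y',np.arctan2(d[1],d[0])-np.pi/2)
for a,b in((2,0),(3,1)): d=sc[a]-sc[b];print('yaw x',np.arctan2(d[1],d[0]))
im=cv2.imread('pics/w1.png');hsv=cv2.cvtColor(im,cv2.COLOR_BGR2HSV)
m=((hsv[:,:,2]>110)&(hsv[:,:,1]<60)).astype(np.uint8);r=np.zeros_like(m);cv2.circle(r,(383,218),46,1,-1);m&=r
n,l,st,c=cv2.connectedComponentsWithStats(m);i=1+np.argmax(st[1:,4]);cn=max(cv2.findContours((l==i).astype(np.uint8),0,1)[0],key=cv2.contourArea)
h=cv2.convexHull(cn)[:,0].astype(float)
e=cv2.fitEllipse(cn);print(e)
P=np.array([w(*p,101.5)[:2] for p in h])
c=np.append(P.mean(0),101.5);(cx,cy),rr=cv2.minEnclosingCircle(P.astype(np.float32));c[:2]=cx,cy;print('dial',c,rr, w(*e[0],101.5))
# pointer dark pixels within face r 24..40
pts=[]
for v in range(170,268):
  for u in range(335,432):
    q=w(u,v,101.5)-c;rad=np.hypot(q[0],q[1])
    if 24<rad<37 and im[v,u].max()<90: pts.append(np.append(q[:2],[u,v]))
pts=np.array(pts);print('ptr',len(pts),pts.mean(0),np.arctan2(pts[:,1].mean(),pts[:,0].mean()))
for p in [(422,241),(397,263),(362,262),(335,241)]:
  d=w(*p,82)-c;print('dots',np.arctan2(d[1],d[0]),np.hypot(*d[:2]))
# hinge & lid angle
yaw=.115;X=np.array([np.cos(yaw),np.sin(yaw),0]);Y=np.array([-np.sin(yaw),np.cos(yaw),0])
O=np.append(c[:2],0)-87*Y;
for nm,x,y in(('lipmid',225,199),('lipfront',225,168)):
  o,d=ray('wrist',x,y,s);t=((O-59*Y-o)@Y)/(d@Y);p=o+t*d;print(nm,p,(p-O)@X)
for z in(118,126):
  a=w(320,290,z);b=w(172,292,z);print('hinge',a,b,(a-O)@X,(a-O)@Y,(b-O)@X,(b-O)@Y)
E
python3 -c "
import cv2;im=cv2.imread('pics/w1.png');cv2.imwrite('pics/c2.png',cv2.resize(im[145:305,120:440],None,fx=2.5,fy=2.5,interpolation=2))"
```

```text
[[ 374.  -146.2]
 [ 385.9 -241. ]
 [ 496.1 -124.7]
 [ 505.5 -225.8]] [ 440.37887173 -184.41480358]
yaw y 0.1252462513546635
yaw y 0.09284433120405167
yaw x 0.17408562405608766
yaw x 0.1264307246607242
((381.6458740234375, 217.52642822265625), (72.27632904052734, 77.29753875732422), 48.89741516113281)
dial [ 438.49862671 -187.11088562  101.5       ] 42.926029205322266 [ 436.8638865  -189.10481934  101.5       ]Traceback (most recent call last):
  File "<stdin>", line 20, in <module>
  File "<stdin>", line 4, in <lambda>
  File "h.py", line 14, in onz
    o,d=ray(n,u,v,st);return o+d*(z-o[2])/d[2]
        ~~~^^^^^^^^^^
  File "h.py", line 5, in ray
    c=bot.camera_params(n); f=240/np.tan(np.radians(c['fovy'])/2)
ValueError: time passes only in moves, steps and waits
```

View pics/c2.png

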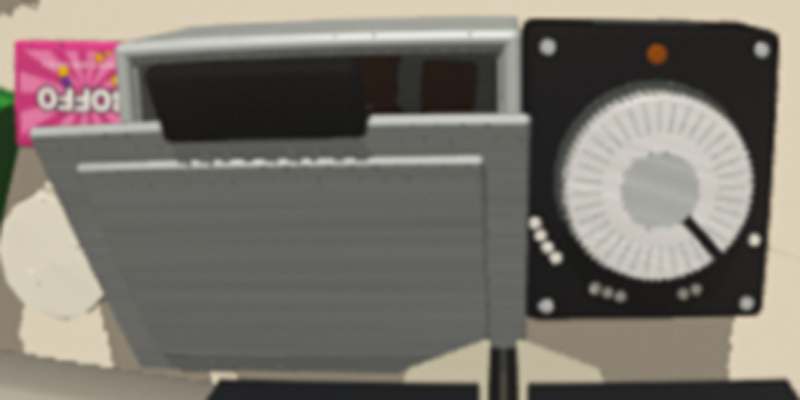

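The crop puts the pointer tip at full-frame (409,246) and dot rows 1–4 at (421.6,241), (396,262), (363,262) and (338,241). The lid plate's front edge runs from (133,197) to (331.6,193), and the lip's front edge is near (221,171).

```bash
sed -i 's/bot.camera_params(n)/CP(n)/; 1a from functools import lru_cache\nCP=lru_cache(None)(lambda n:bot.camera_params(n))' h.py; sed -n 1,4p h.py; python3 - <<'E'
from h import *
import pickle
s=pickle.load(open('s1.pkl','rb'))
w=lambda x,y,z:onz('wrist',x,y,z,s)
c=np.array([436.,-188.2,101.5])
for nm,p in(('ptr',(408.8,246.2)),('ptrin',(395.6,232.4))):
  d=w(*p,101.5)-c;print(nm,np.arctan2(d[1],d[0]),np.hypot(*d[:2]),d)
for p in [(421.6,241),(396,261.8),(362.8,261.8),(338,241)]:
  d=w(*p,82)-c;print('dots',np.arctan2(d[1],d[0]),np.hypot(*d[:2]))
yaw=.12;X=np.array([np.cos(yaw),np.sin(yaw),0]);Y=np.array([-np.sin(yaw),np.cos(yaw),0])
O=np.append(c[:2],0)-87*Y;H=O-59*Y+70*X;H[2]=118;print('O',O,'H',H)
# lid front edge corners: intersect with planes y=-59+-87
for nm,px,yy in(('fr',(331.6,193),28),('fl',(133.2,197.4),-146),('lip',(221,171),-59)):
  o,d=ray('wrist',*px,s);t=((O+yy*Y-o)@Y)/(d@Y);p=o+t*d;print(nm,p,(p-H)@X,p[2]-118,np.hypot((p-H)@X,p[2]-118))
# corners by two unknown: plate width 174 along Y: solve z so that width matches
from scipy.optimize import brentq
f=lambda z:np.linalg.norm(w(331.6,193,z)-w(133.2,197.4,z))-174
z=brentq(f,118,300);m=(w(331.6,193,z)+w(133.2,197.4,z))/2;d=w(331.6,193,z)-w(133.2,197.4,z);print('front z',z,m,(m-H)@X,(m-O)@Y,'yaw',-np.arctan2(d[0],d[1]))
o,d=ray('top',300+208/4,235+194/4);print('top ptr',np.arctan2(*((o+d*(101.5-o[2])/d[2])-c)[1::-1]))
E
```

```text
from bench import bot
from functools import lru_cache
CP=lru_cache(None)(lambda n:bot.camera_params(n))
import numpy as np, cv2
ptr 0.8707936798362897 45.713252586125606 [29.4493784  34.96334614  0.        ]
ptrin 0.8371194337188668 23.144264842386878 [15.49751656 17.18964734  0.        ]
dots 1.1143964638010877 61.223496661499155
dots 0.4752878108990905 62.71807171671831
dots -0.17677310687827336 60.966541091466006
dots -0.8430515413620495 57.356862557449176
O [ 446.41496203 -274.57435132    0.        ] H [ 522.97458677 -324.77020632  118.        ]
fr [ 396.23986649 -252.42161436  230.71556101] -117.16231511780387 112.71556100954143 162.57861414546267
fl [ 423.00390918 -424.45478491  189.99091657] -111.18521297988002 71.99091656836555 132.45695019037186
lip [ 392.71749264 -340.4765204   198.75744221] -131.20060546198803 80.75744221131714 154.06285517965216
front z 192.09352902561363 [ 412.46562452 -336.91662129  192.09352903] -111.16832621548069 -57.829793876618844 yaw 0.1158896755495092
top ptr 0.8889886896869025
```

Call:
{"name": "arm_command", "arguments": {"increments": [{"dp":[-0.013,-0.097,0],"twist":[0,0,0],"gripper":0},{"dp":[-0.013,-0.097,0.06],"twist":[0,0,0],"gripper":0},{"dp":[-0.013,-0.097,0.12],"twist":[0,0,0],"gripper":0},{"dp":[-0.013,-0.097,0.16],"twist":[0,0,0],"gripper":0},{"dp":[-0.013,-0.097,0.16],"twist":[0,0,0],"gripper":0}]}}

```text
time_s: 2.65
position: [450.0, -328.5, 198.1]
ee_rot: [-0.003, -0.059, 0.998, 0.004]
wrist_force: [0.2, 0.1, 0.3]
width: 0.1
finger_force: 0.0
```

Call:
{"name": "arm_command", "arguments": {"increments": [{"dp":[0,0,0.01],"twist":[0,0,0],"gripper":0},{"dp":[0,0,0.02],"twist":[0,0,0],"gripper":0},{"dp":[0,0,0.03],"twist":[0,0,0],"gripper":0}]}}

```text
time_s: 2.95
position: [452.4, -332.9, 180.2]
ee_rot: [0.001, -0.059, 0.998, -0.001]
wrist_force: [0.5, -0.2, 0.7]
width: 0.3
finger_force: 0.0
```

Call:
{"name": "arm_command", "arguments": {"increments": [{"dp":[0,0,0.008],"twist":[0,0,0],"gripper":0},{"dp":[0,0,0.016],"twist":[0,0,0],"gripper":0},{"dp":[0,0,0.024],"twist":[0,0,0],"gripper":0}]}}

```text
time_s: 3.25
position: [451.5, -333.2, 159.6]
ee_rot: [0.0, -0.058, 0.998, -0.0]
wrist_force: [-0.8, -1.7, 3.3]
width: 0.7
finger_force: 1.4
```

Call:
{"name": "arm_command", "arguments": {"increments": [{"dp":[0,0,0.006],"twist":[0,0,0],"gripper":0},{"dp":[0,0,0.012],"twist":[0,0,0],"gripper":0},{"dp":[0,0,0.018],"twist":[0,0,0],"gripper":0}]}}

```text
time_s: 3.55
position: [451.3, -332.9, 144.7]
ee_rot: [-0.0, -0.058, 0.998, 0.0]
wrist_force: [-1.0, -1.1, 3.3]
width: 0.0
finger_force: 1.4
```

Contact made; the lid is moving at about 3.3 N.

Call:
{"name": "arm_command", "arguments": {"increments": [{"dp":[0,0,0.005],"twist":[0,0,0],"gripper":0},{"dp":[0,0,0.01],"twist":[0,0,0],"gripper":0},{"dp":[0,0,0.015],"twist":[0,0,0],"gripper":0},{"dp":[0,0,0.018],"twist":[0,0,0],"gripper":0}]}}

```text
time_s: 3.95
position: [451.2, -332.7, 130.2]
ee_rot: [-0.0, -0.058, 0.998, 0.0]
wrist_force: [-0.9, -0.7, 2.5]
width: 0.5
finger_force: 1.3
```

Call:
{"name": "arm_command", "arguments": {"increments": [{"dp":[0,0,0.001],"twist":[0,0,0],"gripper":0},{"dp":[0,0,0.002],"twist":[0,0,0],"gripper":0},{"dp":[0,0,0.003],"twist":[0,0,0],"gripper":0}]}}

```text
time_s: 4.25
position: [451.4, -332.8, 128.3]
ee_rot: [0.0, -0.058, 0.998, 0.0]
wrist_force: [-1.4, -1.0, 3.1]
width: 0.3
finger_force: 1.3
```

Call:
{"name": "arm_command", "arguments": {"increments": [{"dp":[0,0,0.001],"twist":[0,0,0],"gripper":0},{"dp":[0,0,0.002],"twist":[0,0,0],"gripper":0},{"dp":[0,0,0.003],"twist":[0,0,0],"gripper":0},{"dp":[0,0,0.003],"twist":[0,0,0],"gripper":0}]}}

```text
time_s: 4.65
position: [451.4, -332.8, 125.8]
ee_rot: [0.0, -0.058, 0.998, 0.0]
wrist_force: [-0.3, -0.3, 0.1]
width: 0.4
finger_force: 0.6
```

Call:
{"name": "arm_command", "arguments": {"increments": [{"dp":[0,0,0.001],"twist":[0,0,0],"gripper":0},{"dp":[0,0,0.002],"twist":[0,0,0],"gripper":0},{"dp":[0,0,0.002],"twist":[0,0,0],"gripper":0}]}}

```text
time_s: 4.95
position: [451.5, -332.8, 124.3]
ee_rot: [0.0, -0.058, 0.998, 0.0]
wrist_force: [-1.3, -0.5, 2.7]
width: 0.5
finger_force: 1.4
```

Call:
{"name": "arm_command", "arguments": {"increments": [{"dp":[0,0,0.001],"twist":[0,0,0],"gripper":0},{"dp":[0,0,0.002],"twist":[0,0,0],"gripper":0},{"dp":[0,0,0.003],"twist":[0,0,0],"gripper":0},{"dp":[0,0,0.003],"twist":[0,0,0],"gripper":0}]}}

```text
time_s: 5.35
position: [451.5, -332.9, 124.1]
ee_rot: [0.0, -0.058, 0.998, -0.001]
wrist_force: [-5.6, 3.3, 17.3]
width: 0.2
finger_force: 9.1
```

Call:
{"name": "arm_command", "arguments": {"increments": [{"dp":[0,0,-0.06],"twist":[0,0,0],"gripper":0},{"dp":[0,0,-0.1],"twist":[0,0,0],"gripper":0},{"dp":[0,0.05,-0.15],"twist":[0,0,0],"gripper":0},{"dp":[0,0.11,-0.16],"twist":[0,0,0],"gripper":0},{"dp":[0,0.16,-0.16],"twist":[0,0,0],"gripper":0},{"dp":[0,0.16,-0.16],"twist":[0,0,0],"gripper":0}]}}

```text
time_s: 5.95
position: [436.1, -201.3, 250.7]
ee_rot: [0.001, -0.06, 0.998, 0.001]
wrist_force: [-0.8, 0.1, -0.4]
width: 0.1
finger_force: 0.0
```

```bash
python3 - <<'E'
from h import *
import pickle
s=bot.get_state();print(s['position'],s['ee_rot'],s['wrist_force']);pickle.dump(s,open('s2.pkl','wb'))
im=bot.grab_frame('wrist')[:,:,::-1];cv2.imwrite('pics/w2.png',im)
print(proj('wrist',[439,-187,101.5],s))
cv2.imwrite('pics/c3.png',cv2.resize(im[90:330,60:460],None,fx=2,fy=2,interpolation=2))
E
```

```text
[ 436.07934053 -201.28042816  250.68027383] [ 6.42181991e-04 -6.01796087e-02  9.98187113e-01  7.00213757e-04] [-0.79663061  0.08641569 -0.44873121]
(np.float64(335.67185093288373), np.float64(228.86370883242466))
```

View pics/c3.png

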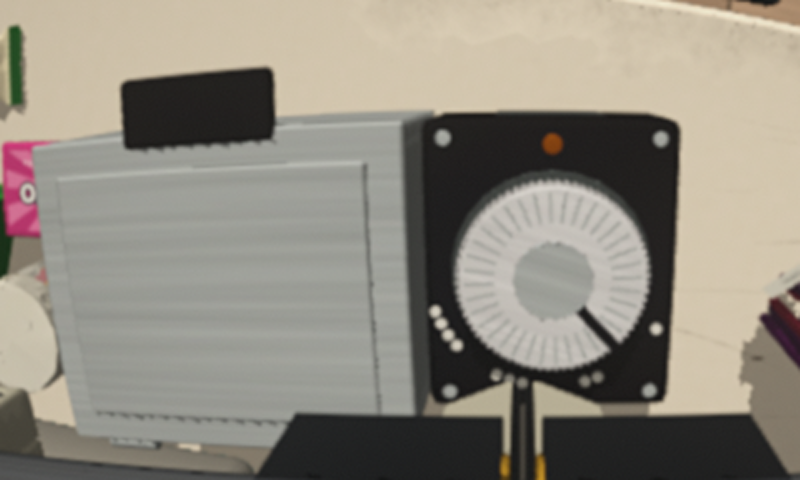

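The lid now lies shut on the tank. The dial hub is at crop (553,281), the pointer tip at (615,346), and dot rows 1, 2, 3 and 4 at (656,329), (591,379), (510,380) and (446,328).

```bash
python3 - <<'E'
from h import *
import pickle
s=pickle.load(open('s2.pkl','rb'))
for dz in(0,2.4):
  w=lambda x,y,z:onz('wrist',60+x/2,90+y/2,z-dz,s)[:2]
  c=(w(553,281,101.5)+sum(w(*p,101.5) for p in [(455,276),(650,276)])/2)/2
  p=w(615,346,101.5);i=w(580,310,101.5);print('c',w(553,281,101.5),c,'ptr',p,np.arctan2(*(p-c)[::-1]),np.arctan2(*(p-i)[::-1]),np.hypot(*(p-c)))
  D=[w(*q,82) for q in [(656,329),(591,379),(510,380),(446,328)]]
  for d in D: print(np.arctan2(*(d-c)[::-1]),np.hypot(*(d-c)))
  S=[w(*q,82) for q in [(661,139),(443,138),(650,391),(450,391)]];print(np.mean(S,0),[-np.arctan2(*(S[a]-S[b])) for a,b in((0,1),(2,3))])
E
```

```text
c [ 440.35771985 -186.10357531] [ 439.22334436 -186.24256769] ptr [ 466.64697366 -154.78968955] 0.8537272203879336 0.8823228071815696 41.72935402587996
1.1514533084485163 58.046304163709365
0.46421424363347086 58.42350220921999
-0.21087700475335708 58.544691429732644
-0.9122396523383979 56.81571772028015
[ 440.43649569 -185.79744215] [np.float64(0.12096412710192578), np.float64(0.11576588078256372)]
c [ 440.99495752 -185.91856989] [ 439.85173818 -186.05864589] ptr [ 467.48916823 -154.36055407] 0.8537272203879326 0.882322807181567 42.0546854159615
1.151961969706485 58.446646698887676
0.46433263550950954 58.81347399492652
-0.2111917209243444 58.93962076042411
-0.9128742540067113 57.21804697167189
[ 441.03635014 -185.62121316] [np.float64(0.12096412710192539), np.float64(0.11576588078256361)]
```

Call:
{"name": "arm_command", "arguments": {"increments": [{"dp":[-0.011,0.055,0],"twist":[0,0,0],"gripper":0},{"dp":[-0.011,0.055,0.06],"twist":[0,0,0],"gripper":0},{"dp":[-0.011,0.055,0.12],"twist":[0,0,0],"gripper":0},{"dp":[-0.011,0.055,0.165],"twist":[0,0,0],"gripper":0},{"dp":[-0.011,0.055,0.17],"twist":[0,0,0],"gripper":0},{"dp":[-0.011,0.055,0.17],"twist":[0,0,0],"gripper":0}]}}

```text
time_s: 6.6
position: [440.3, -161.6, 113.6]
ee_rot: [-0.001, -0.058, 0.998, 0.0]
wrist_force: [-0.0, -0.3, 0.8]
width: 0.4
finger_force: 0.0
```

```bash
python3 - <<'E'
from h import *
s=bot.get_state();print(s['position'],s['ee_rot'],s['wrist_force'],s['q'])
E
```

```text
[ 440.3019316  -161.60021679  113.59181011] [-5.87015696e-04 -5.79544784e-02  9.98318963e-01  4.25740947e-04] [-0.00394473 -0.31810658  0.80595203] [-5.15432989e-01  3.74144929e-01  1.83094244e+00  9.71863757e-05
  9.37953467e-01 -2.20226082e+00]
```

Call:
{"name": "arm_command", "arguments": {"increments": [{"dp":[0,0.003,0.006],"twist":[0,0,0],"gripper":0},{"dp":[0,0.003,0.012],"twist":[0,0,0],"gripper":0},{"dp":[0,0.003,0.018],"twist":[0,0,0],"gripper":0},{"dp":[0,0.003,0.019],"twist":[0,0,0],"gripper":0}]}}

```text
time_s: 7.0
position: [440.6, -159.0, 99.3]
ee_rot: [0.001, -0.058, 0.998, -0.001]
wrist_force: [0.3, 0.6, 6.0]
width: 0.4
finger_force: 2.9
```

Call:
{"name": "arm_command", "arguments": {"increments": [{"dp":[0,0,0.001],"twist":[0,0,0],"gripper":0},{"dp":[0,0,0.002],"twist":[0,0,0],"gripper":0},{"dp":[0,0,0.002],"twist":[0,0,0],"gripper":0}]}}

```text
time_s: 7.3
position: [440.8, -159.0, 98.5]
ee_rot: [0.001, -0.058, 0.998, -0.001]
wrist_force: [-1.3, 1.0, 8.8]
width: -0.0
finger_force: 4.4
```

Call:
{"name": "arm_command", "arguments": {"increments": [{"dp":[-0.0033,-0.0006,0],"twist":[0,0,0.032],"gripper":0},{"dp":[-0.0066,-0.0014,0],"twist":[0,0,0.064],"gripper":0},{"dp":[-0.0097,-0.0027,0],"twist":[0,0,0.096],"gripper":0},{"dp":[-0.0127,-0.0042,0],"twist":[0,0,0.127],"gripper":0},{"dp":[-0.0156,-0.006,0],"twist":[0,0,0.159],"gripper":0},{"dp":[-0.0182,-0.0081,0],"twist":[0,0,0.191],"gripper":0},{"dp":[-0.0207,-0.0104,0],"twist":[0,0,0.223],"gripper":0},{"dp":[-0.0207,-0.0104,0],"twist":[0,0,0.223],"gripper":0}]}}

```text
time_s: 8.1
position: [458.6, -165.9, 98.5]
ee_rot: [0.002, 0.289, 0.957, -0.001]
wrist_force: [-0.3, -0.8, 8.4]
width: 0.3
finger_force: 3.8
```

Call:
{"name": "arm_command", "arguments": {"increments": [{"dp":[0,0,-0.01],"twist":[0,0,0],"gripper":0},{"dp":[0,0,-0.06],"twist":[0,0,0],"gripper":0},{"dp":[0,0,-0.12],"twist":[0,0,0],"gripper":0},{"dp":[0,0,-0.16],"twist":[0,0,0],"gripper":0},{"dp":[0,0,-0.16],"twist":[0,0,0],"gripper":0}]}}

```text
time_s: 8.6
position: [459.2, -165.9, 230.1]
ee_rot: [0.005, 0.288, 0.958, -0.001]
wrist_force: [0.7, -0.6, -0.8]
width: 0.5
finger_force: 0.0
```

```bash
python3 - <<'E'
from h import *
import pickle
s=bot.get_state();print(s['position'],s['ee_rot'],s['wrist_force']);pickle.dump(s,open('s3.pkl','wb'))
im=bot.grab_frame('wrist')[:,:,::-1];cv2.imwrite('pics/w3.png',im)
u,v=map(int,proj('wrist',[440.5,-186,101.5],s));print(u,v)
u0,v0=u-100,v-75;print(u0,v0)
cv2.imwrite('pics/c4.png',cv2.resize(im[v0:v0+150,u0:u0+200],None,fx=4,fy=4,interpolation=2))
E
```

```text
[ 459.19115153 -165.8772417   230.13261694] [ 4.60665372e-03  2.87641953e-01  9.57726484e-01 -9.31912257e-04] [ 0.68321311 -0.55604314 -0.83667396]
285 224
185 149
```

View pics/c4.png

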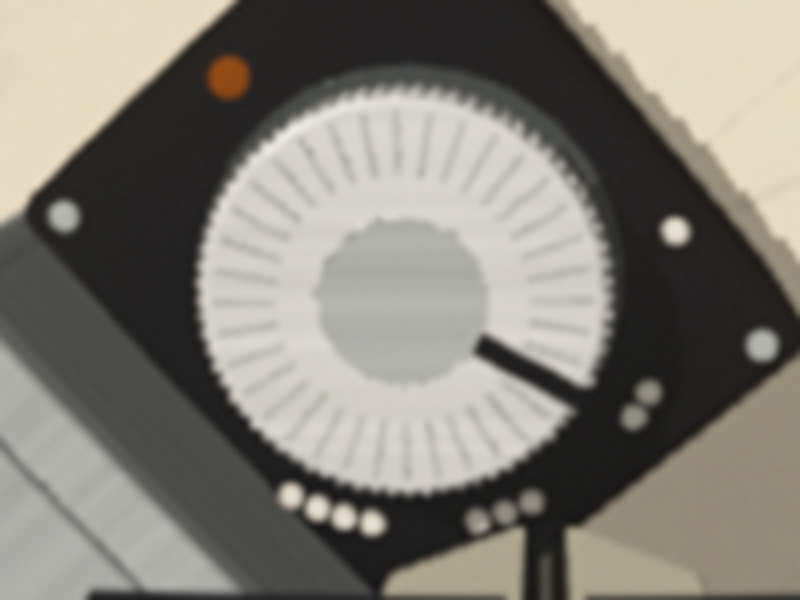

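The pointer tip is now at crop (583,400), near the two-dot row at (640,405). The three-dot row is at (505,510) and the hub at (403,300).

```bash
python3 - <<'E'
from h import *
import pickle
s=pickle.load(open('s3.pkl','rb'))
w=lambda x,y,z:onz('wrist',185+x/4,149+y/4,z,s)[:2]
c=w(403,300,101.5);c2=sum(w(*p,101.5) for p in [(200,290),(612,290)])/2
p=w(583,400,101.5);i=w(482,345,101.5);print(c,c2,p,np.arctan2(*(p-c)[::-1]),np.arctan2(*(p-i)[::-1]))
for q in [(675,232),(640,405),(505,510),(332,510)]:
  d=w(*q,82)-c;print(np.arctan2(*d[::-1]),np.hypot(*d))
E
```

```text
[ 440.33015021 -186.05062312] [ 438.59430968 -184.75242214] [ 477.8249978  -167.53859412] 0.4586125615353462 0.46708076834241913
1.1587328308669713 56.661935455876865
0.45644648816760924 56.92165739484815
-0.23492662396813427 56.972296958674576
-0.9309792542473465 57.15751761694554
```

Call:
{"name": "arm_command", "arguments": {"increments": [{"dp":[0,0,0.06],"twist":[0,0,0],"gripper":0},{"dp":[0,0,0.12],"twist":[0,0,0],"gripper":0},{"dp":[0,0,0.145],"twist":[0,0,0],"gripper":0},{"dp":[0,0,0.152],"twist":[0,0,0],"gripper":0},{"dp":[0,0,0.156],"twist":[0,0,0],"gripper":0},{"dp":[0,0,0.16],"twist":[0,0,0],"gripper":0},{"dp":[0,0,0.16],"twist":[0,0,0],"gripper":0}]}}

```text
time_s: 9.35
position: [458.1, -165.6, 98.8]
ee_rot: [0.001, 0.288, 0.958, -0.0]
wrist_force: [-2.7, -0.2, 6.4]
width: 0.4
finger_force: 3.4
```

```bash
python3 - <<'E'
from h import *
s=bot.get_state();print(s['position'],s['wrist_force'])
c=np.array([440.4,-186]);r=s['position'][:2]-c;M=R.from_quat(np.roll(s['ee_rot'],-1)).as_matrix()
print(np.hypot(*r))
for a in np.arange(1,8)*.1:
  if a>.65:a=.68
  d=np.array([[np.cos(a),np.sin(a)],[-np.sin(a),np.cos(a)]])@r-r
  print(round(a,2),np.round(M.T@np.append(d,0)/800,4),round(a/np.pi,3))
E
```

```text
[ 458.09793384 -165.5990385    98.76586082] [-2.7032002  -0.19565481  6.35064915]
27.007704314783293
0.1 [-0.0033 -0.0006  0.    ] 0.032
0.2 [-0.0066 -0.0015  0.    ] 0.064
0.3 [-0.0097 -0.0028  0.    ] 0.095
0.4 [-0.0127 -0.0044  0.    ] 0.127
0.5 [-0.0155 -0.0062  0.    ] 0.159
0.6 [-0.0181 -0.0083  0.0001] 0.191
0.68 [-0.0201 -0.0102  0.0001] 0.216
```

Call:
{"name": "arm_command", "arguments": {"increments": [{"dp":[0,0,0.001],"twist":[0,0,0],"gripper":0},{"dp":[-0.0033,-0.0006,0.001],"twist":[0,0,0.032],"gripper":0},{"dp":[-0.0066,-0.0015,0.001],"twist":[0,0,0.064],"gripper":0},{"dp":[-0.0097,-0.0028,0.001],"twist":[0,0,0.095],"gripper":0},{"dp":[-0.0127,-0.0044,0.001],"twist":[0,0,0.127],"gripper":0},{"dp":[-0.0155,-0.0062,0.001],"twist":[0,0,0.159],"gripper":0},{"dp":[-0.0181,-0.0083,0.001],"twist":[0,0,0.191],"gripper":0},{"dp":[-0.0201,-0.0102,0.001],"twist":[0,0,0.216],"gripper":0},{"dp":[-0.0201,-0.0102,0.001],"twist":[0,0,0.216],"gripper":0}]}}

```text
time_s: 10.25
position: [467.7, -181.7, 98.6]
ee_rot: [0.003, 0.591, 0.807, 0.0]
wrist_force: [-0.9, 0.1, 7.6]
width: 0.3
finger_force: 3.7
```

Call:
{"name": "arm_command", "arguments": {"increments": [{"dp":[0,0,-0.01],"twist":[0,0,0],"gripper":0},{"dp":[0,0,-0.06],"twist":[0,0,0],"gripper":0},{"dp":[0,0,-0.12],"twist":[0,0,0],"gripper":0},{"dp":[0,0,-0.17],"twist":[0,0,0],"gripper":0},{"dp":[0.03,0,-0.22],"twist":[0,0,0],"gripper":0},{"dp":[0.03,0,-0.22],"twist":[0,0,0],"gripper":0},{"dp":[0.03,0,-0.22],"twist":[0,0,0],"gripper":0}]}}

```text
time_s: 10.95
position: [459.1, -157.6, 273.9]
ee_rot: [0.002, 0.59, 0.808, 0.0]
wrist_force: [-0.7, 0.6, -0.5]
width: 0.1
finger_force: 0.0
```

```bash
python3 - <<'E'
from h import *
import pickle
s=bot.get_state();print(s['position'],s['ee_rot'],s['wrist_force']);pickle.dump(s,open('s4.pkl','wb'))
im=bot.grab_frame('wrist')[:,:,::-1];cv2.imwrite('pics/w4.png',im)
u,v=map(int,proj('wrist',[440.5,-186,101.5],s));print(u,v)
u0,v0=max(u-160,0),max(v-120,0);print(u0,v0)
cv2.imwrite('pics/c5.png',cv2.resize(im[v0:v0+240,u0:u0+320],None,fx=2.5,fy=2.5,interpolation=2))
E
```

```text
[ 459.13721119 -157.57927202  273.86363919] [1.75920134e-03 5.89730368e-01 8.07598254e-01 2.39820020e-04] [-0.68017845  0.63504189 -0.48179848]
291 240
131 120
```

View pics/c5.png

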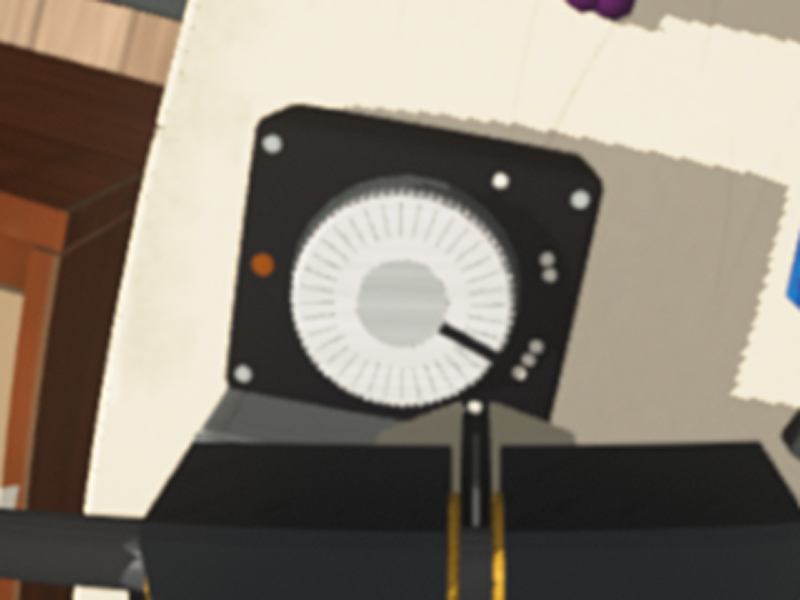

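The pointer tip is at (497,358), aimed at the three-dot row at (528,360). I'll check the angle, then sign off.

```bash
python3 - <<'E'
from h import *
import pickle
s=pickle.load(open('s4.pkl','rb'))
w=lambda x,y,z:onz('wrist',131+x/2.5,120+y/2.5,z,s)[:2]
c=w(403,303,101.5);p=w(496,358,101.5);d=w(528,360,82)-c
a,b=np.arctan2(*(p-c)[::-1]),np.arctan2(*d[::-1]);print(c,a,b)
if abs(a-b)<.1: print(bot.sign_off())
E
```

```text
[ 440.85368311 -186.41042677] -0.25178081058865814 -0.2477076941633311
the job is handed in; nothing more can be done
None
```

The job is handed in: the lid is fully shut on the tank, and the dial rests in the three-dot click, with its pointer within 0.01 rad of the mark by camera and never turned past it.

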